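# Open a cream jar in the one-handed jar clamp

### The job

Slide the clamp's moving jaw by its upright fin until the square cream jar is braced snugly between the two jaws, then unscrew the tight cap anticlockwise and stop turning once it comes free. Lift the cap straight up off the neck and finish still gripping it, level and centred, with its lower edge about 2 cm above the mouth of the jar; the jar stays standing in the closed clamp. Leave the pill case, lens case, atomizer and brush cup where they are.

Things in the scene. Friction and masses are not known exactly. Their poses are not given: they have to be found in the camera images.
- clamp_floor (a point): Jar clamp fixed to the vanity: grey base 100 x 260 x 12 mm, fixed jaw (80 mm wide, top 54 mm above the vanity) at its +y end. This point: on top of the base (12 mm above the vanity), where the centre of the braced jar comes to stand. y runs along the track from the sliding jaw to the fixed jaw, whose rubber face is 31 mm from this point; z up.
- jaw (a joint): Position of the clamp's sliding jaw along its track, m. It grows towards the fixed jaw; at 0 the jaws are 117 mm apart, and the gap is 117 mm minus this value. The jaws are snug on the 62 mm jar at 0.055. Sliding takes about 10 N, and the jaw stays where it is left.
- jaw_grip (a point): Grip point on the sliding jaw's fin, an upright grey plate 16 mm thick across the track (clamp x), 28 mm long along it (y) and 62 mm tall, its top 87 mm above the vanity. This point is on the fin's centre line, 17 mm below its top. The fin's centre is 55 mm behind the sliding jaw's face and moves with it. Axes as the clamp's.
- jar_mouth (a point): Centre of the mouth of the loose white cream jar (square body 62 x 62 x 56 mm, round neck, about 400 g), 82 mm above its underside, inside the cap at the start. x and y are square to the jar's flat sides, z up. It starts loose on the clamp base between the open jaws, turned a little; the closing jaw squares it up and pushes it to the fixed jaw.
- cap_mid (a point): Centre (half-way up) of the jar's wooden cap, 16-sided, nearly round, 48 mm across, 36 mm tall, 70 g. A low rib (42 x 5 x 3 mm, nickel) crosses its top along its x axis. Closed, its lower edge is 8 mm above the jar's square shoulder, this point is level with the mouth, and its x axis stands 1.12 rad (give or take 0.07) clockwise, seen from above, of the jar's x axis.
- cap: The same cap; origin at the centre of its lower edge. Two lugs catch under lips of the neck, held tight by a sprung liner (16 N, so grip firmly; about 0.2 N m to turn). It comes free when turned anticlockwise to 0.25 rad short of rib along jar x (0.87 rad of turn), best with the rib along jar x (1.12 rad); beyond 1.5 rad is too far. Then it lifts straight off, clearing the mouth after 18 mm.
- pill_case: Nickel pill case, 50 x 70 x 18 mm, bystander. Origin under its centre.
- lens_case: Clear contact lens case with two round lids, about 30 x 66 x 17 mm, bystander. Origin under its centre.
- atomizer: Lilac glass atomizer, 60 mm across, 88 mm tall, bystander. Origin under its centre.
- brush_cup: Pink ceramic cup, 72 mm across, 85 mm tall, with makeup brushes to 155 mm, bystander. Origin under its centre.
There are look-alikes about, which are no part of the job. There is more than one size of the cap; the job needs the largest.

How it is judged:
On the way, in this order (a step that is already met when the one before it is completed fails the run):
1. the sliding jaw is closed so that the jar is braced between both jaws, the cap still on (value of joint jaw above 0.0525 m and y of jar_mouth in the frame of clamp_floor above -0.004 m and not (angle between the x axis of cap_mid and the x axis of jar_mouth, either way round below 0.45 rad) and z of cap_mid in the frame of jar_mouth below 0.006 m), for 0.2 s.
2. the cap is turned free on the braced jar, not yet lifted off (value of joint jaw above 0.0525 m and y of jar_mouth in the frame of clamp_floor above -0.004 m and angle between the x axis of cap_mid and the x axis of jar_mouth, either way round below 0.45 rad and z of cap_mid in the frame of jar_mouth below 0.012 m), for 0.1 s.
At the end, for the whole second after the job is handed in: The gripper holds the cap still: lower edge 4 to 45 mm above the mouth, centred within 15 mm, level within 0.2 rad, not touching the jar, rib within 0.45 rad of the jar's x axis. The jar stands upright on the clamp base, within 4 mm of its braced place, the jaw closed on it (above 0.0525) (value of joint jaw above 0.0525 m and y of jar_mouth in the frame of clamp_floor above -0.004 m and angle between the x axis of cap_mid and the x axis of jar_mouth, either way round below 0.45 rad and z of cap_mid in the frame of jar_mouth between 0.022 and 0.063 m and horizontal distance between cap_mid and jar_mouth below 0.015 m and angle between cap_mid's own z axis and vertical below 0.2 rad and angle between jar_mouth's own z axis and vertical below 0.08 rad and z of jar_mouth in the frame of clamp_floor below 0.087 m and contact force between the fingers and cap above 1 N and contact force between cap and jar below 0.1 N and linear speed of cap below 0.02 m/s); the arm keeps its last pose, push and grip.
It fails at once if the nickel pill case is moved by more than 25 mm (distance of pill_case from where it was at the start of the episode above 0.025 m).
It fails at once if the contact lens case is moved by more than 25 mm (distance of lens_case from where it was at the start of the episode above 0.025 m).
It fails at once if the atomizer is moved by more than 25 mm (distance of atomizer from where it was at the start of the episode above 0.025 m).
It fails at once if the brush cup is moved by more than 25 mm (distance of brush_cup from where it was at the start of the episode above 0.025 m).
It fails at once if the jar is tipped or lifted out of the clamp (angle between jar_mouth's own z axis and vertical above 0.35 rad or z of jar_mouth in the frame of clamp_floor above 0.102 m).
It also fails if it takes over 58 s, if anything falls off the work surface, if the arm or the gripper's body presses on something with over 40 N, if the wrist force passes 120 N, or if a joint passes its speed limit or range.

### The arm

A 7-joint arm with a two-finger parallel gripper is mounted at the origin on the work surface. World frame = base frame: x ahead of the robot, y to its left, z up, the work surface at z = 0. Lengths are in m, angles in rad, forces in N, time in s.
With the tool pointing down it reaches from about 0.425 to 0.825 m from the base axis. Payload 3.6 kg.
Tool frame: the origin (TCP) lies on the centre line of the jaws, within the pads' length; the fingertips stand 11 mm ahead of it and the grasp point (between the pads) lies 8 mm behind it; x points along the fingers, y is the direction in which the jaws open and shut, and the axes are right-handed (so a half turn about x gives the same grasp; the last joint's range is limited). The gripper opens to 93 mm and grips with 3 to 60 N. Pads are 15 mm wide; open, the fingers measure 128 mm over their backs; the gripper's body (75 mm by 188 mm) begins 65 mm behind the grasp point.
Start: joints at [-1.371, 0.615, -0.013, 1.423, 0.008, 1.103, -0.04], TCP at [0.146, 0.633, 0.23] pointing down, gripper open.
Joint ranges: [-3.12, 3.12], [-0.3, 2.06], [-1.34, 1.32], [0.26, 2.42], [-1.36, 4.5], [0.01, 1.98], [-2.84, 2.84]. Speed limits (rad/s): [2.79, 2.79, 3.14, 3.14, 3.14, 3.14, 3.14].

### API

Orientations are given as a unit quaternion [x, y, z, w].
In Python, from bench import robot gives the robot as it stands.
- The arm moves only by the shell command python3 -m crank 'ROWS'. ROWS is JSON, a list of rows, each an object with "travel": the shift along the world's x, y, z in mm, a list of three; "delta_rot": the turn, a rotation vector about the world's x, y, z in rad, a list of three; "grip": the closure in counts, from 0 (fully open) to 255 (shut). A call has exactly 8 rows; each row shifts and turns the commanded pose from where the row before left it; what a row does not reach is not made up. A row lasts 1/10 s, in which the tool goes at most 50 mm and 8.59 degrees, less where a joint would pass 70% of its speed; a pose out of reach is approached as far as the arm can. A call is refused whole if a number of a shift passes 50 or a number of a turn 0.15, either way. A call with a gripper value outside its range is refused whole. The fingers move at their own pace and stop on an object; the grip force is fixed at half the most. Time passes only in rows, so rows that do not move let the fingers close, or fill a call up. It gives the time, the measured TCP pose, the force and the opening at its end, in the units of the state.
- robot.get_state(): the state, without advancing time (a new reading comes with each control period).
- robot.camera(name): name is "scene" or "top" or "wrist"; returns the picture (384x512x3 uint8, red, green, blue); there is no depth.
- robot.camera_params(name): a dict with "fx", "fy", "cx", "cy" (pixels), "R" (3x3) and "t" (3): a world point X has camera coordinates R X + t. Camera axes: x right, y down, z forward; pixel columns grow to the right and rows downward; lengths in m; the calibration is good to about 2 mm. A picture is of the moment at which its call begins: read the wrist's pose just before it. camera_params takes no time and is no camera call; for the wrist camera it gives the pose at the moment of the call.
- robot.hand_in(): hands the job in, once; it reports no verdict.
The state is a dict: "clock": time; "joints": joint angles; "qvel": joint speeds; "joint_torque": joint torques, N m; "tcp_pos": TCP position; "orientation": TCP orientation; "wrist_force": force on the tool from outside, world axes, zero at the start; "wrist_torque": the same for the moment, N m; "finger_gap": finger opening in m.
Only numpy, scipy, OpenCV 4.12 (cv2) and the standard library are available. Lean on these libraries where they do the work, as an engineer would, in place of code of your own. Each camera call takes 0.05 s, during which the arm holds its last target. There are 200 camera calls.

## Working session

There is one attempt and no reset: what is moved stays moved. The work goes in short steps, Python scripts to look and compute and a shell command to move; the robot and the scene stay as the last step left them, time stands still between calls to the robot, and variables do not carry over. Pictures are saved under pics/ and viewed, about 8 in all and at most 12, crops included, and the job is handed in when it is done.

```bash
mkdir -p pics; ls; python3 - <<'E'
from bench import robot
import cv2,json
s=robot.get_state();print({k:s[k] for k in('clock','tcp_pos','orientation','finger_gap')})
for n in('top','scene'):
    im=robot.camera(n);cv2.imwrite(f'pics/{n}0.png',cv2.resize(im[:,:,::-1],(796,597)) if n=='top' else im[:,:,::-1])
    cv2.imwrite(f'/tmp/{n}0.png',im[:,:,::-1]);p=robot.camera_params(n);print(n,p)
E
```

```text
pics
{'clock': 0.0, 'tcp_pos': array([0.1459952 , 0.63261136, 0.2284749 ]), 'orientation': array([ 0.07907609,  0.70264495, -0.08089578,  0.70249052]), 'finger_gap': 0.09258452083281839}
top {'fx': 358.00234616053865, 'fy': 358.00234616053865, 'cx': 261.5776475283929, 'cy': 187.5790097388534, 'R': array([[ 0.17868703, -0.9838912 ,  0.00538989],
       [-0.96309959, -0.17602637, -0.20360232],
       [ 0.20127129,  0.0311901 , -0.97903884]]), 't': array([-0.09476185,  0.59293416,  1.02764885])}
scene {'fx': 371.09589219898356, 'fy': 371.09589219898356, 'cx': 258.0641996987221, 'cy': 191.3446028183161, 'R': array([[-0.59665013,  0.80249957,  0.00174992],
       [ 0.63347453,  0.4723182 , -0.61288298],
       [-0.49266484, -0.36456818, -0.79017175]]), 't': array([ 0.35603913, -0.32427509,  1.32932089])}
```

View pics/top0.png

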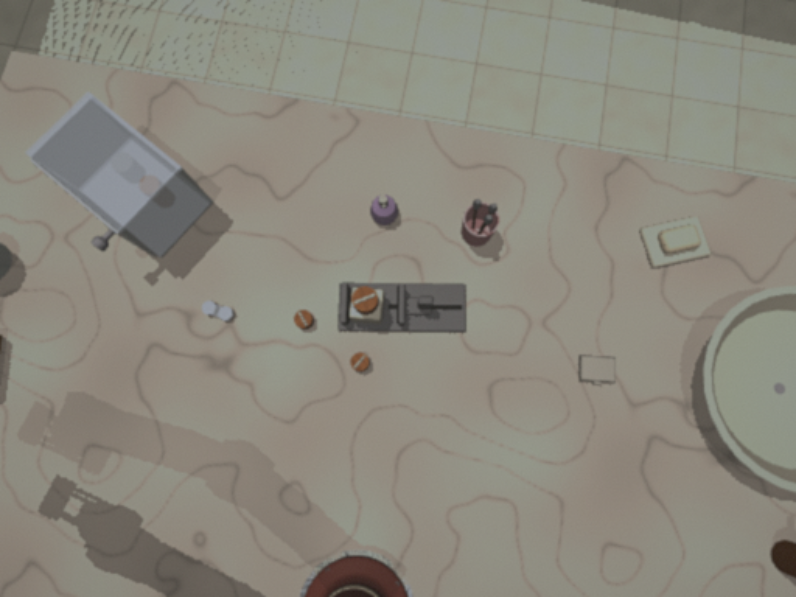

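View pics/scene0.png

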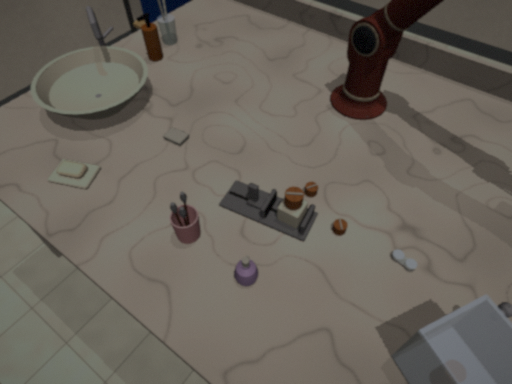

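The top view (796x597) shows the clamp at about (338–466, 283–332), with the jar at its left, +y end. Three wooden caps could be taken for the target:
- (365,300), on the jar. It is the largest, so it is my choice.
- (304,319), loose and smaller.
- (360,362), loose and smaller.

The fin is near (426,303), the fixed jaw near (345,305), the brush cup at (480,220) and the atomizer at (384,208).

```bash
cat > h.py <<'E'
import numpy as np,cv2
from bench import robot
def ray(p,u,v,z):
    d=p['R'].T@np.array([(u-p['cx'])/p['fx'],(v-p['cy'])/p['fy'],1]);c=-p['R'].T@p['t']
    return c+d*(z-c[2])/d[2]
def proj(p,X):
    q=p['R']@np.array(X)+p['t'];return np.array([p['fx']*q[0]/q[2]+p['cx'],p['fy']*q[1]/q[2]+p['cy']])
E
python3 - <<'E'
from h import *
p=robot.camera_params('top');im=cv2.imread('/tmp/top0.png')
hsv=cv2.cvtColor(im,cv2.COLOR_BGR2HSV)
m=(hsv[...,2]<95).astype('uint8');m[:170]=0;m[225:]=0;m[:,:205]=0;m[:,310:]=0
ys,xs=np.nonzero(m);r=cv2.minAreaRect(np.c_[xs,ys].astype('f'));b=cv2.boxPoints(r);print(r)
P=np.array([ray(p,u,v,.012)for u,v in b]);print(P.round(4),np.linalg.norm(P-np.roll(P,1,0),axis=1))
o=((hsv[...,0]<14)&(hsv[...,1]>120)).astype('uint8')
n,l,st,c=cv2.connectedComponentsWithStats(o)
for i in range(1,n):
    if 30<st[i,4]<900:print(st[i],c[i].round(1),ray(p,*c[i],.11).round(3), ray(p,*c[i],.03).round(3))
cr=im[175:220,205:310];cv2.imwrite('pics/crop.png',cv2.resize(cv2.convertScaleAbs(cr,alpha=1.6),None,fx=7,fy=7,interpolation=cv2.INTER_CUBIC))
E
```

```text
((258.7383117675781, 198.18211364746094), (81.24060821533203, 30.475358963012695), 1.5481575727462769)
[[ 0.5078  0.1357  0.012 ]
 [ 0.6041  0.153   0.012 ]
 [ 0.6437 -0.1032  0.012 ]
 [ 0.5466 -0.116   0.012 ]] [0.2546859  0.09787459 0.25920817 0.09786539]
[227 185  13   8  57] [232.6 187.8] [0.575 0.094 0.11 ] [0.59  0.103 0.03 ]
[229 191  14  10  79] [236. 196.] [0.553 0.08  0.11 ] [0.566 0.088 0.03 ]
[229 230   8   8  33] [233.4 234.4] [0.443 0.066 0.11 ] [0.448 0.072 0.03 ]
[197 371  13  13  47] [203.  378.2] [0.063 0.071 0.11 ] [0.038 0.078 0.03 ]
```

View pics/crop.png

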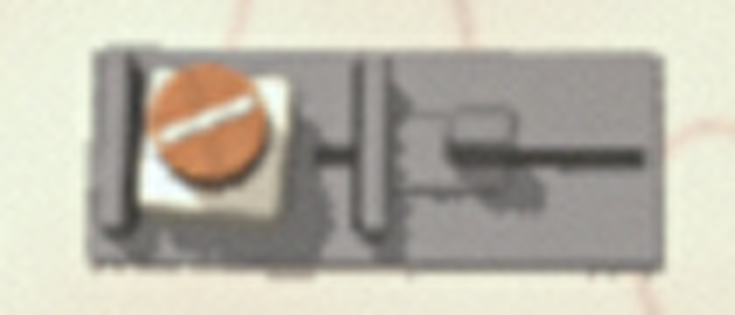

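The crop confirms the choice. The big cap is centred at about crop (208,122), with its rib running from (160,138) to (253,102). The fin top is near (482,125), and the sliding jaw plate is at x≈372.

```bash
python3 - <<'E'
from h import *
from scipy.spatial.transform import Rotation as Ro
p=robot.camera_params('top');ps=robot.camera_params('scene')
f=lambda u,v,z:ray(p,205+(u+.5)/7-.5,175+(v+.5)/7-.5,z).round(4)
g=lambda u,v,z:ray(p,u/1.5547,v/1.5547,z).round(4)
print('fin',f(482,126,.087),'corners',[f(*q,.087) for q in((455,107),(514,107),(514,146))])
print('cap',f(208,122,.112)); a,b=f(160,138,.115),f(253,102,.115);print('rib',a,b,np.linalg.norm(a-b),np.arctan2(*(b-a)[1::-1]))
print('fixed jaw inner', f(133,57,.054),f(130,230,.054),'slide face',f(357,57,.054),f(357,235,.054))
print('brush',g(484,203,.155),g(491,210,.155),g(480,212,.155),'cup',g(480,228,.085),'atom',g(384,208,.07))
s=robot.get_state();print(Ro.from_quat(s['orientation']).as_matrix().round(3))
for X in ([.5855,-.03,.087],):print(proj(ps,X))
E
```

```text
fin [ 0.5865 -0.025   0.087 ] corners [array([ 0.5925, -0.0123,  0.087 ]), array([ 0.597 , -0.0369,  0.087 ]), array([ 0.5804, -0.0398,  0.087 ])]
cap [0.5629 0.0866 0.112 ]
rib [0.5522 0.1044 0.115 ] [0.5739 0.0697 0.115 ] 0.04092651951974414 -1.0119380111981267
fixed jaw inner [0.5958 0.1308 0.054 ] [0.5205 0.1167 0.054 ] slide face [0.6135 0.0341 0.054 ] [0.536  0.0198 0.054 ]
brush [ 0.7712 -0.1006  0.155 ] [ 0.7601 -0.1153  0.155 ] [ 0.7526 -0.0959  0.155 ] cup [ 0.7467 -0.1064  0.085 ] atom [0.7587 0.088  0.07  ]
[[-0.     0.225  0.974]
 [-0.002  0.974 -0.225]
 [-1.    -0.002  0.   ]]
[251.56294091 183.46781987]
```

```bash
python3 -m crank '[{"travel":[27,-41,0],"delta_rot":[0,0,-0.074],"grip":0},{"travel":[27,-41,0],"delta_rot":[0,0,-0.074],"grip":0},{"travel":[27,-41,0],"delta_rot":[0,0,-0.074],"grip":0},{"travel":[27,-41,0],"delta_rot":[0,0,-0.074],"grip":0},{"travel":[27,-41,0],"delta_rot":[0,0,-0.074],"grip":0},{"travel":[27,-41,0],"delta_rot":[0,0,-0.074],"grip":0},{"travel":[27,-41,0],"delta_rot":[0,0,-0.074],"grip":0},{"travel":[27,-41,0],"delta_rot":[0,0,-0.074],"grip":0}]' | cut -c1-600
python3 -m crank '[{"travel":[28,-41,0],"delta_rot":[0,0,-0.074],"grip":0},{"travel":[28,-41,0],"delta_rot":[0,0,-0.074],"grip":0},{"travel":[28,-41,0],"delta_rot":[0,0,-0.074],"grip":0},{"travel":[28,-41,0],"delta_rot":[0,0,-0.074],"grip":0},{"travel":[28,-41,0],"delta_rot":[0,0,-0.074],"grip":0},{"travel":[28,-41,0],"delta_rot":[0,0,-0.074],"grip":0},{"travel":[28,-41,0],"delta_rot":[0,0,-0.074],"grip":0},{"travel":[28,-41,0],"delta_rot":[0,0,-0.074],"grip":0}]' | cut -c1-600
python3 - <<'E'
from h import *
import pickle
from scipy.spatial.transform import Rotation as Ro
p=robot.camera_params('wrist');im=robot.camera('wrist');pickle.dump((p,im),open('/tmp/w1.pkl','wb'));cv2.imwrite('pics/w1.png',im[:,:,::-1])
s=robot.get_state();print(s['clock'],s['tcp_pos'].round(4),Ro.from_quat(s['orientation']).as_matrix().round(3),s['joints'].round(2))
E
```

```text
clock: 0.9
tcp_pos: [0.3627, 0.3034, 0.2295]
orientation: [0.282, 0.648, -0.282, 0.648]
wrist_force: [1.5, 1.3, -0.3]
finger_gap: 0.093
clock: 1.7
tcp_pos: [0.5867, -0.0242, 0.2293]
orientation: [0.459, 0.538, -0.459, 0.537]
wrist_force: [0.8, -0.3, -0.7]
finger_gap: 0.0926
1.75 [ 0.5905 -0.0352  0.2296] [[ 0.005  0.99   0.143]
 [-0.01   0.143 -0.99 ]
 [-1.     0.004  0.011]] [-0.23  0.54  0.4   1.62 -0.23  1.02  0.38]
```

View pics/w1.png

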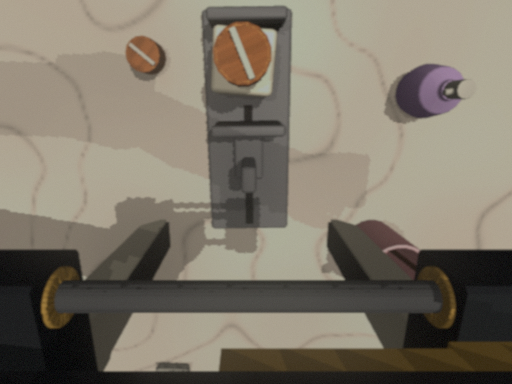

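The wrist view shows the clamp at (203–292, 8–228). The cap is at (243,53) with its rib from (232,29) to (253,77). The sliding jaw is at y≈130 and the fin at about (249,175). The arm was still settling, so I'll take it again and measure on an enlarged crop.

```bash
python3 - <<'E'
from h import *
import pickle
p=robot.camera_params('wrist');im=robot.camera('wrist');pickle.dump((p,im),open('/tmp/w2.pkl','wb'))
s=robot.get_state();print(s['clock'],s['tcp_pos'].round(4),s['qvel'].round(3))
cv2.imwrite('pics/w2.png',cv2.resize(cv2.convertScaleAbs(im[5:235,190:310,::-1],alpha=1.8),None,fx=2.6*2,fy=2.6,interpolation=cv2.INTER_CUBIC))
for X in ([.5865,-.025,.087],[.5629,.0866,.112]):print(proj(p,X))
E
```

```text
1.8 [ 0.5881 -0.0318  0.2293] [-0.067 -0.037 -0.09   0.07  -0.029  0.029 -0.005]
[245.56864626 169.21450271]
[235.83172952  38.95415146]
```

View pics/w2.png

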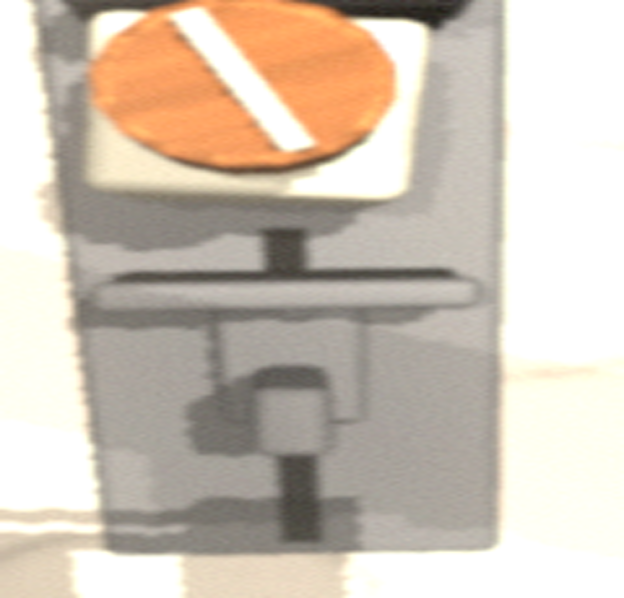

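The fin agrees between the two views to about 2 px. It measures about (0.5865, −0.025), and the arm's settled target is almost directly above it. Next I descend and grip the fin.

```bash
python3 -m crank '[{"travel":[0,-1,-30],"delta_rot":[0,0,0.01],"grip":0},{"travel":[0,0,-30],"delta_rot":[0,0,0],"grip":0},{"travel":[0,0,-30],"delta_rot":[0,0,0],"grip":0},{"travel":[0,0,-30],"delta_rot":[0,0,0],"grip":0},{"travel":[0,0,-25],"delta_rot":[0,0,0],"grip":0},{"travel":[0,0,-20],"delta_rot":[0,0,0],"grip":0},{"travel":[0,0,0],"delta_rot":[0,0,0],"grip":0},{"travel":[0,0,0],"delta_rot":[0,0,0],"grip":0}]'
python3 -m crank '[{"travel":[0,0,0],"delta_rot":[0,0,0],"grip":255},{"travel":[0,0,0],"delta_rot":[0,0,0],"grip":255},{"travel":[0,0,0],"delta_rot":[0,0,0],"grip":255},{"travel":[0,0,0],"delta_rot":[0,0,0],"grip":255},{"travel":[0,0,0],"delta_rot":[0,0,0],"grip":255},{"travel":[0,0,0],"delta_rot":[0,0,0],"grip":255},{"travel":[0,0,0],"delta_rot":[0,0,0],"grip":255},{"travel":[0,0,0],"delta_rot":[0,0,0],"grip":255}]'
```

```text
clock: 2.6
tcp_pos: [0.586, -0.0233, 0.0647]
orientation: [0.455, 0.541, -0.456, 0.541]
wrist_force: [1.0, 0.2, 0.3]
finger_gap: 0.0933
clock: 3.4
tcp_pos: [0.5861, -0.0237, 0.0646]
orientation: [0.456, 0.541, -0.456, 0.541]
wrist_force: [-0.1, -0.5, 0.6]
finger_gap: 0.0339
```

```bash
python3 -m crank '[{"travel":[0,0,0],"delta_rot":[0,0,0],"grip":255},{"travel":[0,0,0],"delta_rot":[0,0,0],"grip":255},{"travel":[0,0,0],"delta_rot":[0,0,0],"grip":255},{"travel":[0,0,0],"delta_rot":[0,0,0],"grip":255},{"travel":[0,0,0],"delta_rot":[0,0,0],"grip":255},{"travel":[0,0,0],"delta_rot":[0,0,0],"grip":255},{"travel":[0,0,0],"delta_rot":[0,0,0],"grip":255},{"travel":[0,0,0],"delta_rot":[0,0,0],"grip":255}]'; python3 - <<'E'
from h import *
s=robot.get_state();print(s['tcp_pos'].round(4))
import cv2
p=robot.camera_params('top')
# expected jaw face/fixed face vs pixel estimates
y=np.array([-.152,.988]);
for n,q in dict(fixA=(.5958,.1308),fixB=(.5205,.1167),slA=(.6135,.0341),slB=(.536,.0198),fin=(.5865,-.025)).items():print(n,np.dot(q,y))
E
```

```text
clock: 4.2
tcp_pos: [0.5867, -0.0236, 0.0646]
orientation: [0.456, 0.54, -0.455, 0.541]
wrist_force: [3.1, -0.9, -2.7]
finger_gap: 0.0161
[ 0.5867 -0.0236  0.0646]
fixA 0.0386688
fixB 0.0361836
slA -0.0595612
slB -0.0619096
fin -0.113848
```

Gripped: the gap is 16.1 mm, the fin's width. Now I slide along the track direction (−0.152, 0.988).

```bash
python3 -m crank '[{"travel":[-0.6,4,0],"delta_rot":[0,0,0],"grip":255},{"travel":[-0.6,4,0],"delta_rot":[0,0,0],"grip":255},{"travel":[-0.6,4,0],"delta_rot":[0,0,0],"grip":255},{"travel":[-0.6,4,0],"delta_rot":[0,0,0],"grip":255},{"travel":[-0.6,4,0],"delta_rot":[0,0,0],"grip":255},{"travel":[-0.6,4,0],"delta_rot":[0,0,0],"grip":255},{"travel":[-0.6,4,0],"delta_rot":[0,0,0],"grip":255},{"travel":[0,0,0],"delta_rot":[0,0,0],"grip":255}]'
```

```text
clock: 5.0
tcp_pos: [0.583, -0.0017, 0.0648]
orientation: [0.455, 0.537, -0.458, 0.543]
wrist_force: [4.9, -8.1, -4.8]
finger_gap: 0.0157
```

```bash
python3 -m crank '[{"travel":[-0.6,4,0],"delta_rot":[0,0,0],"grip":255},{"travel":[-0.6,4,0],"delta_rot":[0,0,0],"grip":255},{"travel":[-0.3,2,0],"delta_rot":[0,0,0],"grip":255},{"travel":[-0.3,2,0],"delta_rot":[0,0,0],"grip":255},{"travel":[-0.3,2,0],"delta_rot":[0,0,0],"grip":255},{"travel":[0,0,0],"delta_rot":[0,0,0],"grip":255},{"travel":[0,0,0],"delta_rot":[0,0,0],"grip":255},{"travel":[0,0,0],"delta_rot":[0,0,0],"grip":255}]'
python3 - <<'E'
from h import *
im=robot.camera('top');cv2.imwrite('/tmp/t1.png',im[:,:,::-1])
cv2.imwrite('pics/t1.png',cv2.resize(cv2.convertScaleAbs(im[165:230,205:310,::-1],alpha=1.6),None,fx=7,fy=7,interpolation=cv2.INTER_CUBIC))
E
```

```text
clock: 5.8
tcp_pos: [0.581, 0.0099, 0.0648]
orientation: [0.455, 0.536, -0.459, 0.543]
wrist_force: [5.1, -10.5, -4.6]
finger_gap: 0.0155
```

View pics/t1.png

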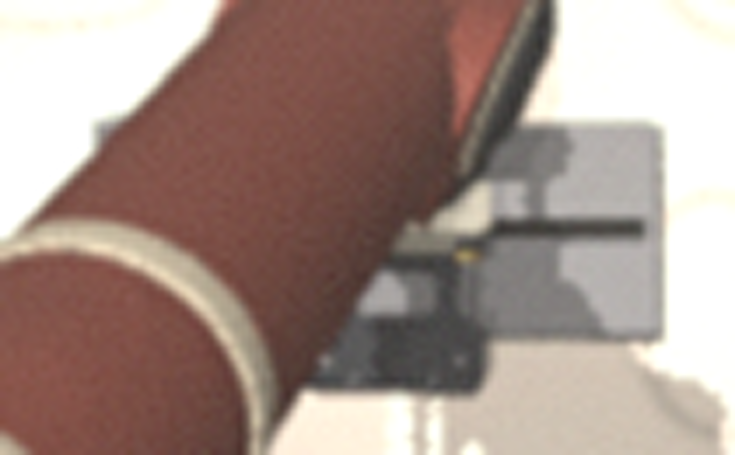

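The arm hides the clamp in that view. The push is still only about 10 N, which is sliding friction, so the jaw hasn't met the jar and fixed jaw yet. I'll carry on and use force as the guide.

```bash
python3 -m crank '[{"travel":[-0.3,2,0],"delta_rot":[0,0,0],"grip":255},{"travel":[-0.3,2,0],"delta_rot":[0,0,0],"grip":255},{"travel":[-0.3,2,0],"delta_rot":[0,0,0],"grip":255},{"travel":[-0.3,2,0],"delta_rot":[0,0,0],"grip":255},{"travel":[0,0,0],"delta_rot":[0,0,0],"grip":255},{"travel":[0,0,0],"delta_rot":[0,0,0],"grip":255},{"travel":[0,0,0],"delta_rot":[0,0,0],"grip":255},{"travel":[0,0,0],"delta_rot":[0,0,0],"grip":255}]'
python3 -m crank '[{"travel":[-0.3,2,0],"delta_rot":[0,0,0],"grip":255},{"travel":[-0.3,2,0],"delta_rot":[0,0,0],"grip":255},{"travel":[0,0,0],"delta_rot":[0,0,0],"grip":255},{"travel":[0,0,0],"delta_rot":[0,0,0],"grip":255},{"travel":[0,0,0],"delta_rot":[0,0,0],"grip":255},{"travel":[0,0,0],"delta_rot":[0,0,0],"grip":255},{"travel":[0,0,0],"delta_rot":[0,0,0],"grip":255},{"travel":[0,0,0],"delta_rot":[0,0,0],"grip":255}]'
```

```text
clock: 6.65
tcp_pos: [0.5809, 0.0107, 0.065]
orientation: [0.454, 0.532, -0.462, 0.545]
wrist_force: [6.3, -19.8, -7.9]
finger_gap: 0.0155
clock: 7.45
tcp_pos: [0.5808, 0.0112, 0.0651]
orientation: [0.454, 0.53, -0.464, 0.546]
wrist_force: [8.1, -23.6, -8.2]
finger_gap: 0.0161
```

The jaw stalled after about 35 mm of travel, which matches the initial gap (97 mm, closing to 62 mm), and the force has risen to 24 N. One more small push, then I release and look.

```bash
python3 -m crank '[{"travel":[-0.5,3,0],"delta_rot":[0,0,0],"grip":255},{"travel":[0,0,0],"delta_rot":[0,0,0],"grip":255},{"travel":[0,0,0],"delta_rot":[0,0,0],"grip":255},{"travel":[0,0,0],"delta_rot":[0,0,0],"grip":255},{"travel":[0,0,0],"delta_rot":[0,0,0],"grip":255},{"travel":[1.5,-10,0],"delta_rot":[0,0,0],"grip":255},{"travel":[0,0,0],"delta_rot":[0,0,0],"grip":0},{"travel":[0,0,0],"delta_rot":[0,0,0],"grip":0}]'
python3 -m crank '[{"travel":[0,0,0],"delta_rot":[0,0,0],"grip":0},{"travel":[0,0,0],"delta_rot":[0,0,0],"grip":0},{"travel":[0,0,0],"delta_rot":[0,0,0],"grip":0},{"travel":[0,0,0],"delta_rot":[0,0,0],"grip":0},{"travel":[0,0,35],"delta_rot":[0,0,0],"grip":0},{"travel":[0,0,50],"delta_rot":[0,0,0],"grip":0},{"travel":[0,0,50],"delta_rot":[0,0,0],"grip":0},{"travel":[0,-20,30],"delta_rot":[0,0,0],"grip":0}]'
python3 -m crank '[{"travel":[0,0,0],"delta_rot":[0,0,0],"grip":0},{"travel":[0,0,0],"delta_rot":[0,0,0],"grip":0},{"travel":[0,0,0],"delta_rot":[0,0,0],"grip":0},{"travel":[0,0,0],"delta_rot":[0,0,0],"grip":0},{"travel":[0,0,0],"delta_rot":[0,0,0],"grip":0},{"travel":[0,0,0],"delta_rot":[0,0,0],"grip":0},{"travel":[0,0,0],"delta_rot":[0,0,0],"grip":0},{"travel":[0,0,0],"delta_rot":[0,0,0],"grip":0}]'
python3 - <<'E'
from h import *
import pickle
p=robot.camera_params('wrist');im=robot.camera('wrist');pickle.dump((p,im),open('/tmp/w3.pkl','wb'))
s=robot.get_state();print(s['clock'],s['tcp_pos'].round(4),s['qvel'].round(3))
cv2.imwrite('pics/w3.png',cv2.resize(cv2.convertScaleAbs(im[20:220,150:350,::-1],alpha=1.7),None,fx=3,fy=3,interpolation=cv2.INTER_CUBIC))
E
```

```text
clock: 8.25
tcp_pos: [0.5777, 0.0235, 0.0645]
orientation: [0.455, 0.542, -0.456, 0.539]
wrist_force: [0.3, -0.3, -0.2]
finger_gap: 0.0276
clock: 9.05
tcp_pos: [0.5805, 0.0068, 0.2335]
orientation: [0.456, 0.541, -0.452, 0.543]
wrist_force: [0.6, 0.1, 0.2]
finger_gap: 0.0901
clock: 9.85
tcp_pos: [0.579, 0.0034, 0.2294]
orientation: [0.456, 0.541, -0.456, 0.541]
wrist_force: [-0.5, -0.0, 0.3]
finger_gap: 0.0933
9.9 [0.579  0.0033 0.2295] [ 0.    -0.003  0.    -0.     0.001  0.001  0.001]
```

View pics/w3.png

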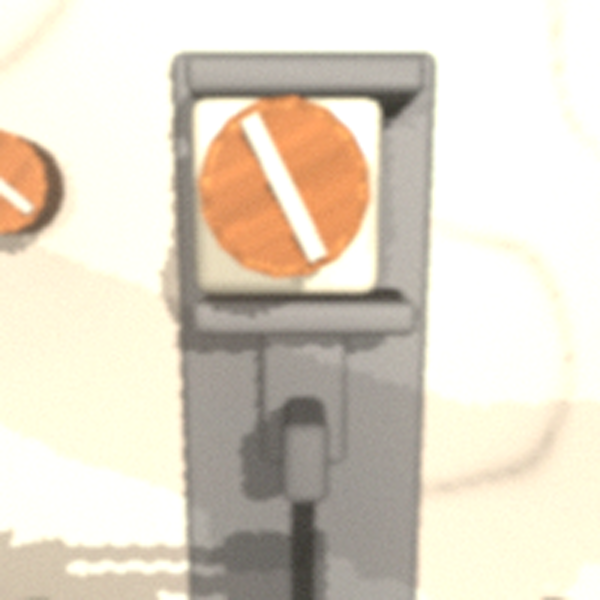

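The crop shows the jar square and seated between the two jaws. The cap centre is near (285,187), the rib runs from (250,118) to (317,260), and the sliding jaw's top face is at y≈300. Next I measure them.

```bash
python3 - <<'E'
from h import *
import pickle
p,im=pickle.load(open('/tmp/w3.pkl','rb'))
f=lambda u,v,z:ray(p,150+(u+.5)/3-.5,20+(v+.5)/3-.5,z)[:2]
hsv=cv2.cvtColor(im,cv2.COLOR_RGB2HSV)
m=((hsv[...,0]<16)&(hsv[...,1]>110)).astype('uint8');m[:,:210]=0;m[115:]=0;m[:,278:]=0;m[:40]=0
xs=cv2.findContours(m,0,1)[0];c=cv2.convexHull(max(xs,key=cv2.contourArea))
e=cv2.fitEllipse(c);print('cap',e,ray(p,*e[0],.112)[:2].round(4), 2*np.mean(e[1])/2/p['fx'])
a,b=f(250,118,.115),f(317,260,.115);d=a-b;print('rib',a.round(4),b.round(4),np.linalg.norm(d),np.arctan2(d[1],d[0]),np.arctan2(-d[1],-d[0]),(a+b)/2)
print('fin',f(307,462,.087).round(4))
L,Rr=f(190,94,.054),f(420,94,.054);print('fixed edge',L,Rr,'ang',np.arctan2(*(Rr-L)[::-1]))
l,r=f(195,302,.054),f(414,302,.054);print('slide edge',l,r,'ang',np.arctan2(*(r-l)[::-1]))
y=np.array([-.152,.988]);print('gap',(L+Rr-l-r)/2@y)
q=[f(*t,.068) for t in((195,99),(380,99),(380,292),(195,292))];print('jar',np.mean(q,0),[np.linalg.norm(q[i]-q[i-1]).round(4) for i in range(4)],np.arctan2(*(q[1]-q[0])[::-1]),np.arctan2(*(q[2]-q[3])[::-1]))
E
```

```text
cap ((244.32701110839844, 81.96334075927734), (55.4341926574707, 59.53350067138672), 3.930248498916626) [0.5598 0.0942] 0.18844623491587853
rib [0.5478 0.11  ] [0.5723 0.0762] 0.04178388837453698 2.199298736314097 -0.9422939172756961 [0.56006064 0.09311425]
fin [0.5811 0.0114]
fixed edge [0.5228258  0.12106409] [0.59823776 0.13393355] ang 0.1690270383093242
slide edge [0.53388493 0.05428981] [0.61000097 0.06729663] ang 0.16924678428406278
gap 0.06763963017416885
jar [0.56049954 0.0934408 ] [np.float64(0.0601), np.float64(0.059), np.float64(0.0601), np.float64(0.0623)] 0.16903202811430149 0.16923561716545696
```

Measured values:

| Item | Value |
|---|---|
| Cap centre | (0.560, 0.0938) |
| Jar centre | (0.5605, 0.0934) |
| Fin to jar along the track | 84.5 mm (snug value 86) |
| Rib angle | −0.94 rad |
| Clamp x angle | about 0.16 rad |
| Turn needed | about 1.1 rad (expected 1.12) |

The jar is braced. I move over the cap with the fingers part-closed and lined up with the rib.

```bash
python3 -m crank '[{"travel":[-2.4,11.3,0],"delta_rot":[0,0,-0.1375],"grip":60},{"travel":[-2.4,11.3,0],"delta_rot":[0,0,-0.1375],"grip":60},{"travel":[-2.4,11.3,0],"delta_rot":[0,0,-0.1375],"grip":60},{"travel":[-2.4,11.3,0],"delta_rot":[0,0,-0.1375],"grip":60},{"travel":[-2.4,11.3,0],"delta_rot":[0,0,-0.1375],"grip":60},{"travel":[-2.4,11.3,0],"delta_rot":[0,0,-0.1375],"grip":60},{"travel":[-2.4,11.3,0],"delta_rot":[0,0,-0.1375],"grip":60},{"travel":[-2.4,11.3,0],"delta_rot":[0,0,-0.1375],"grip":60}]'
python3 -m crank '[{"travel":[0,0,-10],"delta_rot":[0,0,0],"grip":60},{"travel":[0,0,-10],"delta_rot":[0,0,0],"grip":60},{"travel":[0,0,-20],"delta_rot":[0,0,0],"grip":60},{"travel":[0,0,-20],"delta_rot":[0,0,0],"grip":60},{"travel":[0,0,-10],"delta_rot":[0,0,0],"grip":60},{"travel":[0,0,0],"delta_rot":[0,0,0],"grip":60},{"travel":[0,0,0],"delta_rot":[0,0,0],"grip":60},{"travel":[0,0,0],"delta_rot":[0,0,0],"grip":60}]'
python3 - <<'E'
from h import *
from scipy.spatial.transform import Rotation as Ro
s=robot.get_state();M=Ro.from_quat(s['orientation']).as_matrix();print(s['tcp_pos'].round(4),M.round(3),np.arctan2(M[1,1],M[0,1]),s['joints'].round(2),s['finger_gap'])
E
```

```text
clock: 10.7
tcp_pos: [0.5597, 0.0943, 0.2297]
orientation: [0.672, 0.221, -0.672, 0.221]
wrist_force: [0.7, 0.4, 0.5]
finger_gap: 0.0713
clock: 11.5
tcp_pos: [0.5606, 0.0933, 0.1605]
orientation: [0.672, 0.223, -0.67, 0.223]
wrist_force: [-0.4, -0.4, -0.2]
finger_gap: 0.071
[0.5606 0.0933 0.1605] [[ 0.002  0.598 -0.802]
 [ 0.    -0.802 -0.598]
 [-1.     0.001 -0.002]] -0.9300004274665858 [-0.61  0.64  0.66  1.77 -0.49  0.9  -0.66] 0.07102648455022373
```

The TCP is centred on the cap and level. I descend 74 mm and close.

```bash
python3 -m crank '[{"travel":[0,0,-20],"delta_rot":[0,0,0],"grip":60},{"travel":[0,0,-20],"delta_rot":[0,0,0],"grip":60},{"travel":[0,0,-15],"delta_rot":[0,0,0],"grip":60},{"travel":[0,0,-10],"delta_rot":[0,0,0],"grip":60},{"travel":[0,0,-9],"delta_rot":[0,0,0],"grip":60},{"travel":[0,0,0],"delta_rot":[0,0,0],"grip":60},{"travel":[0,0,0],"delta_rot":[0,0,0],"grip":60},{"travel":[0,0,0],"delta_rot":[0,0,0],"grip":60}]'
python3 -m crank '[{"travel":[0,0,0],"delta_rot":[0,0,0],"grip":255},{"travel":[0,0,0],"delta_rot":[0,0,0],"grip":255},{"travel":[0,0,0],"delta_rot":[0,0,0],"grip":255},{"travel":[0,0,0],"delta_rot":[0,0,0],"grip":255},{"travel":[0,0,0],"delta_rot":[0,0,0],"grip":255},{"travel":[0,0,0],"delta_rot":[0,0,0],"grip":255},{"travel":[0,0,0],"delta_rot":[0,0,0],"grip":255},{"travel":[0,0,0],"delta_rot":[0,0,0],"grip":255}]'
```

```text
clock: 12.3
tcp_pos: [0.5604, 0.0937, 0.0864]
orientation: [0.672, 0.223, -0.671, 0.223]
wrist_force: [0.2, 0.2, -0.5]
finger_gap: 0.0713
clock: 13.1
tcp_pos: [0.5608, 0.0926, 0.086]
orientation: [0.672, 0.222, -0.671, 0.223]
wrist_force: [2.8, -4.6, 0.2]
finger_gap: 0.0482
```

```bash
python3 -m crank '[{"travel":[0,0,0],"delta_rot":[0,0,0.07],"grip":255},{"travel":[0,0,0],"delta_rot":[0,0,0.07],"grip":255},{"travel":[0,0,0],"delta_rot":[0,0,0.07],"grip":255},{"travel":[0,0,0],"delta_rot":[0,0,0.07],"grip":255},{"travel":[0,0,0],"delta_rot":[0,0,0.07],"grip":255},{"travel":[0,0,0],"delta_rot":[0,0,0.07],"grip":255},{"travel":[0,0,0],"delta_rot":[0,0,0.07],"grip":255},{"travel":[0,0,0],"delta_rot":[0,0,0.07],"grip":255}]'
cat > st.py <<'E'
from h import *
from scipy.spatial.transform import Rotation as Ro
s=robot.get_state();M=Ro.from_quat(s['orientation']).as_matrix();print(s['clock'],s['tcp_pos'].round(4),'yaw',np.arctan2(M[1,1],M[0,1]).round(3),'tilt',np.arccos(-M[2,0]).round(3),s['wrist_torque'].round(2),s['wrist_force'].round(1),s['finger_gap'])
E
python3 st.py
```

```text
clock: 13.9
tcp_pos: [0.5597, 0.0941, 0.086]
orientation: [0.583, 0.4, -0.583, 0.4]
wrist_force: [0.9, -2.6, 1.6]
finger_gap: 0.0479
13.9 [0.5597 0.0941 0.086 ] yaw -0.368 tilt 0.001 [-0.51 -0.24 -0.11] [ 0.9 -2.6  1.6] 0.04791242193840521
```

```bash
python3 -m crank '[{"travel":[0,0,0],"delta_rot":[0,0,0.09],"grip":255},{"travel":[0,0,0],"delta_rot":[0,0,0.09],"grip":255},{"travel":[0,0,0],"delta_rot":[0,0,0.09],"grip":255},{"travel":[0,0,0],"delta_rot":[0,0,0.09],"grip":255},{"travel":[0,0,0],"delta_rot":[0,0,0.09],"grip":255},{"travel":[0,0,0],"delta_rot":[0,0,0.09],"grip":255},{"travel":[0,0,0],"delta_rot":[0,0,0],"grip":255},{"travel":[0,0,0],"delta_rot":[0,0,0],"grip":255}]';python3 st.py
python3 - <<'E'
from h import *
im=robot.camera('scene');cv2.imwrite('/tmp/s1.png',im[:,:,::-1])
cv2.imwrite('pics/s1.png',cv2.resize(cv2.convertScaleAbs(im[140:260,210:350,::-1],alpha=1.7),None,fx=5,fy=5,interpolation=cv2.INTER_CUBIC))
im=robot.camera('wrist');cv2.imwrite('/tmp/w4.png',im[:,:,::-1])
E
```

```text
clock: 14.7
tcp_pos: [0.5595, 0.0945, 0.0876]
orientation: [0.456, 0.541, -0.455, 0.54]
wrist_force: [-1.2, -0.8, 12.2]
finger_gap: 0.0479
14.7 [0.5595 0.0945 0.0876] yaw 0.171 tilt 0.002 [-0.43  0.39  0.04] [-1.2 -0.8 12.2] 0.047937367769361035
```

View pics/s1.png

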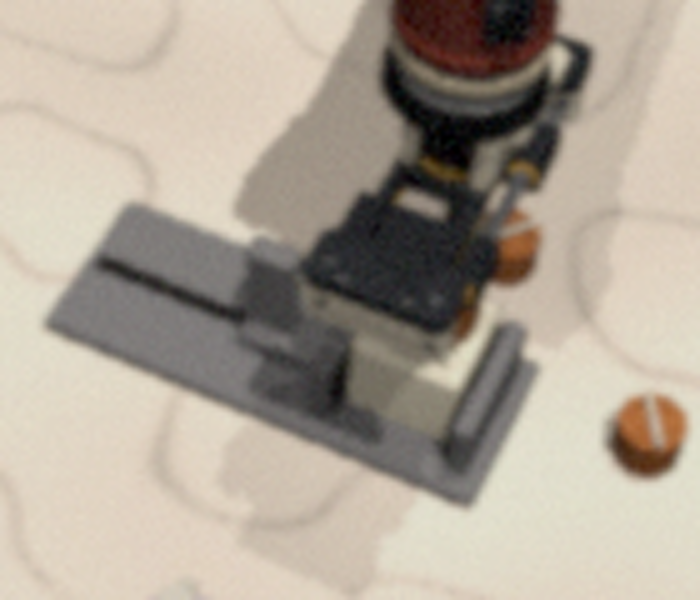

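The jar is still standing between the jaws at about (400,380). The upward force jumped to 12 N with a 1.6 mm rise and the turning torque vanished, so the cap has come free. I lift it straight up about 37 mm.

```bash
python3 -m crank '[{"travel":[0,0,2],"delta_rot":[0,0,0],"grip":255},{"travel":[0,0,3],"delta_rot":[0,0,0],"grip":255},{"travel":[0,0,4],"delta_rot":[0,0,0],"grip":255},{"travel":[0,0,5],"delta_rot":[0,0,0],"grip":255},{"travel":[0,0,5],"delta_rot":[0,0,0],"grip":255},{"travel":[0,0,5],"delta_rot":[0,0,0],"grip":255},{"travel":[0,0,0],"delta_rot":[0,0,0],"grip":255},{"travel":[0,0,0],"delta_rot":[0,0,0],"grip":255}]';python3 st.py
python3 -m crank '[{"travel":[0,0,5],"delta_rot":[0,0,0],"grip":255},{"travel":[0,0,5],"delta_rot":[0,0,0],"grip":255},{"travel":[0,0,4],"delta_rot":[0,0,0],"grip":255},{"travel":[0,0,0],"delta_rot":[0,0,0],"grip":255},{"travel":[0,0,0],"delta_rot":[0,0,0],"grip":255},{"travel":[0,0,0],"delta_rot":[0,0,0],"grip":255},{"travel":[0,0,0],"delta_rot":[0,0,0],"grip":255},{"travel":[0,0,0],"delta_rot":[0,0,0],"grip":255}]';python3 st.py
python3 - <<'E'
from h import *
a=robot.camera('scene')[140:260,210:350,::-1];b=robot.camera('wrist')[:,:,::-1]
cv2.imwrite('pics/s2.png',np.hstack([cv2.resize(cv2.convertScaleAbs(a,alpha=1.7),(440,377),interpolation=cv2.INTER_CUBIC),cv2.resize(cv2.convertScaleAbs(b,alpha=1.7),(350,377))]))
E
```

```text
clock: 15.6
tcp_pos: [0.5596, 0.094, 0.1098]
orientation: [0.456, 0.541, -0.456, 0.541]
wrist_force: [-0.1, 0.1, -1.3]
finger_gap: 0.0478
15.6 [0.5596 0.094  0.1098] yaw 0.17 tilt 0.0 [-0.1   0.05  0.02] [-0.1  0.1 -1.3] 0.04776286034152154
clock: 16.4
tcp_pos: [0.5597, 0.0937, 0.1234]
orientation: [0.456, 0.541, -0.456, 0.541]
wrist_force: [-0.4, -0.2, -1.0]
finger_gap: 0.0478
16.4 [0.5597 0.0937 0.1234] yaw 0.17 tilt 0.001 [-0.1  -0.02  0.01] [-0.4 -0.2 -1. ] 0.047829796280056534
```

View pics/s2.png

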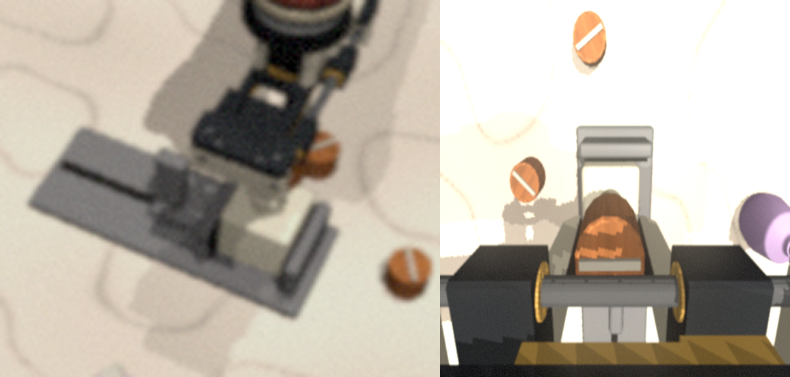

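The cap is in the gripper at about (610,240) on the right. Its rib is level across the picture, along jar x, and the jar stands between the jaws. The wrist carries only about 1 N, so the cap isn't touching the jar. Handing in.

```bash
python3 -c "
from bench import robot
print(robot.hand_in())"; python3 st.py
```

```text
the job is handed in; nothing more can be done
None
the job is handed in; nothing more can be done
```

I slid the jaw by its fin until it stalled against the jar, unscrewed the cap about 1.1 rad anticlockwise, lifted it about 37 mm and handed the job in while still gripping it. Handing in gave no verdict.

**Bracing:** The jaw stalled after about 35 mm with the force rising to 24 N. The wrist picture then showed the jar square between both jaws.

**Snugness:** The fin-to-jar distance measured 84.5 mm, against 86 mm when snug. A rough reading of the jaws' top edges gave a gap of 67 mm instead of 62 mm. I took that as an edge effect, because it was off equally on both sides of the jar.

**Unscrewing:** At the end of the turn there was a 12 N upward push from the liner, a small rise and no remaining turning torque, so I stopped there.

**Final state:**

| Check | Reading |
|---|---|
| Finger opening | 47.8 mm, on the cap |
| Height | TCP 37 mm above where it gripped, so the lower edge is about 2 cm above the mouth |
| Tilt | 0.001 rad |
| Centring | about 1 mm from the measured jar centre |
| Rib | within a few hundredths of a rad of jar x, from the gripper's yaw and the picture |
| Wrist load | about 1 N, roughly the cap's weight, so it is clear of the jar |

**Bystanders:** I did not move toward any of the four. The pictures I viewed at the end do not cover all of them, so I did not check each one again. The arm's clock was at about 16.5 s of the 58 s allowed.

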